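# Fit the catch screen into the suction intake

## Task

Put the perforated catch screen back into the suction intake: lift it out of the wooden rack by its tab, feel its two ears into the spring-clip slots of the bracket and slide it down without forcing it until it sits flat and fully home. Then swing the keeper bar fully across its top edge and let go, leaving the blank plate, the bench block and the pliers where they are.

Things in the scene. Friction and masses are not known exactly. Their poses are not given: they have to be found in the camera images.
- screen_tab (a point): Centre of the grey grip tab of the catch screen, the thing to fit: tab 10 mm thick (x), 36 wide (y), 54 high (z), centred on the top edge of a bright steel plate full of dark holes, 6 mm thick, 96 wide, 80 high, about 0.2 kg. The plate's top edge is 27 mm below this point. It stands upright in one of the rack's two grooves. x through the thickness, y from ear to ear, z up; front and back alike.
- screen_foot (a point): Point of the same screen on its middle line, level with the lower edges of its two ears, 97 mm below screen_tab and 10 mm above the plate's lower edge. The ears stick out 16 mm at each side (128 mm over both), 6 mm thick, 50 mm high, lower edges slightly chamfered.
- blank_tab (a point): Centre of the same tab on the blank plate: the same size, but without holes and without ears. It stands in the rack's other groove and is not wanted.
- rack: Fixed light-wood rack 140 x 90 x 42 mm, origin at the middle of its underside, with two grooves along its y axis, 72 mm apart, 8.4 mm wide and 30 mm deep, floors 12 mm above the bench. Ears hang free beyond its ends.
- intake: Fixed grey intake box, 150 deep (x), 172 wide (y), 98 high; origin under its middle. On its -x face an aluminium bracket with two upright slots, open at the top. The bracket is bolted through elongated holes: it sits anywhere up to 8 mm to either side along y of the box's centre line, and NO reading shows how far. It does not shift. A push of over 30 N harms it.
- intake_slots (a point): On the box's centre line (not the bracket's), midway through the home screen's thickness, at the slot mouths' height, 84 mm above the bench. Axes: x into the box, y from slot to slot, z up. Slots: 131 mm between outer ends (1.5 mm play each way, 1.5 mm chamfers), 11 mm wide in x at the mouth, 54 mm deep. An ear that misses lands on the solid block beside the slot, level with the mouth.
- intake_home (a point): Same axes, 43 mm above intake_slots: where the tab's centre is when the screen is home (apart from the bracket's side offset): ears on the slot floors, screen flat on the sealing face (+x side). In each slot a leaf clip on the -x side, sloping at its top, steers the ear in x and presses it on that face; sliding down takes about 4 to 12 N, rising steeply when home.
- keeper (a joint): Angle of the keeper bar on the box's top, rad: 0 to 0.3 parked (0 = pointing along -y of intake_slots), 1.57 at its stop (pointing along -x, 2.5 mm over the home screen's top edge). It takes about 1 N at the knob and stays where it is left; it cannot pass unless the screen is home.
- keeper_knob (a point): Middle of the grey upright knob, 14 mm thick and 26 mm high, on the end of the keeper bar (bar 11 mm wide, 6 mm thick, underside 102 mm above the bench). It goes round an upright pivot 46 mm away, which lies 30 mm along x and -38 mm along y from intake_slots, clockwise seen from above.
- bench_block (a point): Bystander: middle of a steel bench block 60 x 60 x 18 mm.
- pliers (a point): Bystander: middle of a pair of pliers 150 mm long, 14 mm high, lying flat.
Things that resemble listed ones, but are neither listed nor needed, are in the scene too. Leave any orange look-alike of the rack alone. What is shaped like the part that bears screen_tab but green is not meant.

How it is judged:
On the way, in this order (a step that is already met when the one before it is completed fails the run):
1. the screen is lifted clear of the rack (z of screen_tab in the frame of rack above 0.165 m), for 0.1 s.
2. the screen is fully home in the bracket, the keeper not yet across it (z of screen_tab in the frame of intake_slots between 0.041 and 0.045 m and x of screen_tab in the frame of intake_slots between -0.003 and 0.003 m and y of screen_tab in the frame of intake_slots between -0.011 and 0.011 m and angle between screen_tab's own z axis and vertical below 0.025 rad and angle between the x axis of screen_tab and the x axis of intake_slots, either way round below 0.05 rad and value of joint keeper below 0.5 rad), for 0.2 s.
At the end, for the whole second after the job is handed in: The screen's tab centre is 43 mm (within 2 mm) above intake_slots, within 3 mm of it in x and 11 mm in y, upright within 0.025 rad and parallel to the box within 0.05 rad; the keeper stands above 1.35 rad; the screen is at rest and nothing is touched (z of screen_tab in the frame of intake_slots between 0.041 and 0.045 m and x of screen_tab in the frame of intake_slots between -0.003 and 0.003 m and y of screen_tab in the frame of intake_slots between -0.011 and 0.011 m and angle between screen_tab's own z axis and vertical below 0.025 rad and angle between the x axis of screen_tab and the x axis of intake_slots, either way round below 0.05 rad and value of joint keeper above 1.35 rad and linear speed of screen below 0.01 m/s).
It fails at once if the screen is forced: more than 60 N of contact between it and the intake, some 25 N of it the clips' own grip (contact force between screen and intake above 60 N).
It fails at once if the blank plate is taken out of the rack or moved by more than 20 mm (distance of blank_tab from where it was at the start of the episode above 0.02 m).
It fails at once if the bench block or the pliers are pushed by more than 30 mm (distance of any of bench_block, pliers from where it was at the start of the episode above 0.03 m).
It also fails if it takes over 61 s, if anything falls off the work surface, if the arm or the gripper's body presses on something with over 40 N, if the wrist force passes 120 N, or if a joint passes its speed limit or range.

## Robot

A 6-joint arm with a two-finger parallel gripper is mounted at the origin on the work surface. World frame = base frame: x ahead of the robot, y to its left, z up, the work surface at z = 0. Lengths are in m, angles in rad, forces in N, time in s.
With the tool pointing down it reaches from about 0.325 to 0.925 m from the base axis. Payload 3.1 kg.
Tool frame: the origin (TCP) lies on the mounting face of the last link; the fingertips stand 173 mm ahead of it and the grasp point (between the pads) lies 155 mm ahead of it; z points along the fingers, y is the direction in which the jaws open and shut (so a half turn about z gives the same grasp; the last joint's range is limited). The gripper opens to 85 mm and grips with 20 to 120 N. Pads are 22 mm wide; open, the fingers measure 114 mm over their backs; the gripper's body (76 mm by 85 mm) begins 54 mm behind the grasp point. The pads swing forward as they close: fully open they stand 13 mm farther back than shut.
Start: joints at [1.061, 0.217, 1.613, -0, 1.311, -0.112], TCP at [0.242, 0.576, 0.405] pointing down, gripper open.
Joint ranges: [-2.75, 2.75], [-0.78, 2.1], [0.31, 2.55], [-1.13, 4.27], [0.13, 2.63], [-2.58, 2.58]. Speed limits (rad/s): [2.79, 2.79, 3.14, 3.14, 3.14, 3.14].

## Interface

Orientations are given as a rotation vector (axis times angle).
In Python, from rig import move_to, move_straight, move_joints, set_gripper, sleep, ik, observe, capture, get_calibration, MotionError, finish_job gives the robot as it stands. Calls block until the motion is done:
- move_to(position, orientation): joint-space move of the TCP to a pose.
- move_straight(position, orientation=None, rate=0.15, force_limit=None): straight line of the TCP; orientation=None keeps the orientation; rate is the mean speed in m/s. With force_limit (N) it stops when the force on the tool has changed by that much, and returns True; else False.
- move_joints(angles): joint-space move.
- set_gripper(opening, strength=None): opening from 0.0 (shut) to 1.0 (fully open); strength is the grip in N (None keeps the last); returns when the fingers have stopped.
- sleep(seconds).
- ik(position, orientation): joint angles nearest the present ones, or None.
- observe(): the state.
- capture(name): name is "side" or "top"; returns (picture, depth): 400x640x3 uint8, red, green, blue; 400x640 float32, m along the optical axis (not along the pixel's ray), 0 where there is no reading.
- get_calibration(name): a dict with "mtx" (3x3 intrinsics, pixels), "rvec" (rotation vector, rad) and "tvec" (3), from world to camera coordinates, as OpenCV has them. Camera axes: x right, y down, z forward; pixel columns grow to the right and rows downward; lengths in m; the calibration is good to about 2 mm. A picture is of the moment at which its call begins. get_calibration takes no time and is no camera call.
A pose or a line that the arm cannot do raises MotionError and nothing moves.
- finish_job(): hands the job in, once; it reports no verdict.
The state is a dict: "time_s": time; "q": joint angles; "joint_vel": joint speeds; "effort": joint torques, N m; "tcp_pos": TCP position; "tcp_rot": TCP orientation; "wrist_force": force on the tool from outside, world axes, zero at the start; "ft_torque": the same for the moment, N m; "opening": opening from 0.0 (shut) to 1.0 (fully open).
Only numpy, scipy, OpenCV 4.12 (cv2) and the standard library are available. Lean on these libraries where they do the work, as an engineer would, in place of code of your own. Each camera call takes 0.05 s, during which the arm holds its last target.

## Working session

There is one attempt and no reset: what is moved stays moved. The work goes in short steps, each a Python script; the robot and the scene stay as the last script left them, time stands still between calls to the robot, and variables do not carry over. Pictures are saved under pics/ and viewed, and the job is handed in when it is done.

```bash
ls; mkdir -p pics
python3 - <<'E'
from rig import *
import cv2,numpy as np
for n in("side","top"):
    p,d=capture(n); cv2.imwrite(f"pics/{n}0.png",p[:,:,::-1]); np.save(f"pics/{n}0.npy",d)
    c=get_calibration(n); R=cv2.Rodrigues(np.array(c["rvec"]))[0]; print(n,c["mtx"],R,-R.T@np.array(c["tvec"]).ravel())
print(observe())
E
```

```text
pics
side [[435.10075298   0.         319.99142181]
 [  0.         435.10075298 200.02413069]
 [  0.           0.           1.        ]] [[ 0.87531722 -0.48320863 -0.01814339]
 [-0.37097949 -0.64700517 -0.66615202]
 [ 0.31015154  0.58982516 -0.74559526]] [ 0.1028069  -0.66819504  0.9810423 ]
top [[418.17087805   0.         315.08714916]
 [  0.         418.17087805 199.95731334]
 [  0.           0.           1.        ]] [[-1.93340464e-02 -9.99812861e-01  6.60811007e-04]
 [-9.92019972e-01  1.91009808e-02 -1.24625548e-01]
 [ 1.24589603e-01 -3.06505384e-03 -9.92203626e-01]] [0.33315048 0.0363788  1.10074843]
{'time_s': 0.1, 'q': array([ 1.06080783e+00,  2.17665207e-01,  1.61476061e+00, -1.06772848e-05,
        1.31132743e+00, -1.12218543e-01]), 'joint_vel': array([ 0.00123517, -0.0013527 , -0.00490508, -0.00081399, -0.00137468,
        0.00157967]), 'effort': array([-9.28411600e-05, -3.98077333e+01, -3.04972136e+01, -2.77310792e-04,
        4.32190005e-03,  5.15480599e-05]), 'tcp_pos': array([0.24191708, 0.57589245, 0.40351366]), 'tcp_rot': array([-0.62057131, -3.07902448,  0.00323522]), 'wrist_force': array([-0.47208516,  0.66548116, -0.9197044 ]), 'ft_torque': array([-0.02161616, -0.02428056,  0.05969379]), 'opening': 1.0003502494571703}
```

View pics/side0.png

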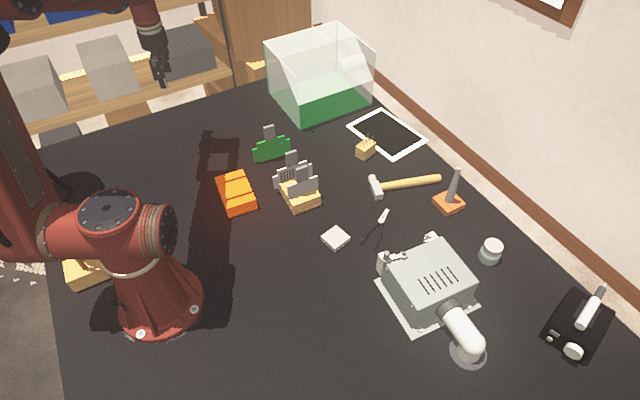

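View pics/top0.png

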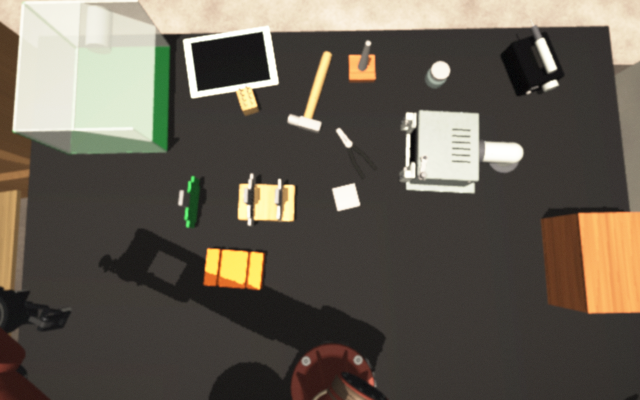

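The side view shows the rack with two plates near (300,185), the intake near (430,280) and the orange and green look-alikes at (237,193) and (272,148). In the top view the rack is at (267,202) and the intake at (445,150), with the bracket on its left edge at x≈410. Next I'll zoom in.

Run:
```python
import cv2
s=cv2.imread("pics/side0.png");t=cv2.imread("pics/top0.png")
z=lambda im,x,y,w,h,k:cv2.resize(im[y:y+h,x:x+w],None,fx=k,fy=k,interpolation=cv2.INTER_CUBIC)
cv2.imwrite("pics/z1.png",z(s,260,140,80,75,8)); cv2.imwrite("pics/z2.png",z(s,365,225,120,90,6))
cv2.imwrite("pics/z3.png",z(t,230,165,75,65,8)); cv2.imwrite("pics/z4.png",z(t,395,100,100,100,6))
```

```text
(no output)
```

View pics/z1.png

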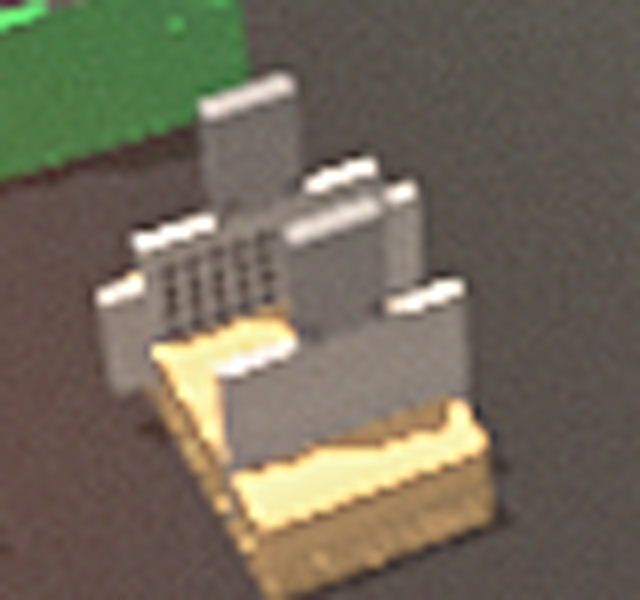

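View pics/z2.png

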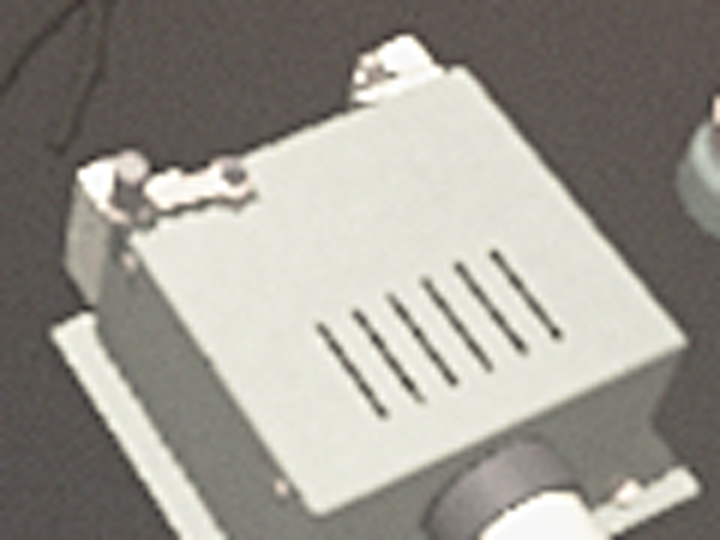

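View pics/z3.png

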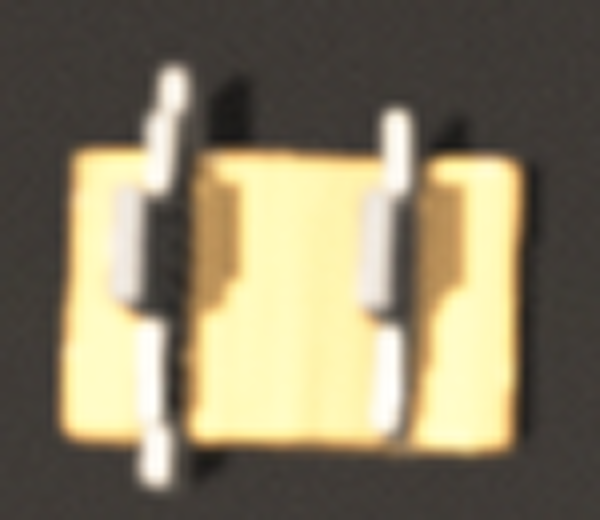

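View pics/z4.png

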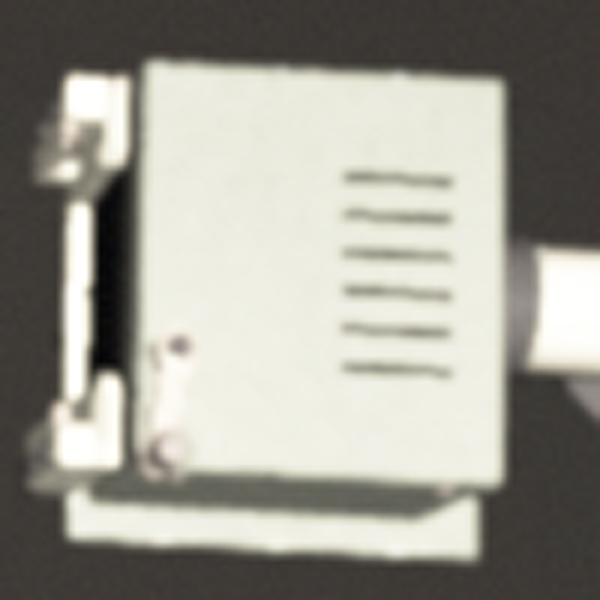

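Zoomed in, the perforated, eared screen is the left (+y) plate. The intake's x axis points along about −y world, and the keeper is parked. Next I'll measure the geometry.

```bash
cat > h.py <<'E'
import numpy as np,cv2
from rig import *
def cal(n):
    c=get_calibration(n); R=cv2.Rodrigues(np.array(c["rvec"],float))[0]; t=np.array(c["tvec"],float).ravel()
    return np.array(c["mtx"]),R,t
def ray(n,u,v):
    K,R,t=cal(n); d=R.T@np.linalg.inv(K)@np.array([u,v,1.]); return -R.T@t,d
def onz(n,u,v,z):
    o,d=ray(n,u,v); return o+d*(z-o[2])/d[2]
def cloud(n,d):
    K,R,t=cal(n); v,u=np.mgrid[:400,:640]; X=np.stack([(u-K[0,2])/K[0,0]*d,(v-K[1,2])/K[1,1]*d,d],-1)
    return (X-t)@R
def proj(n,P):
    K,R,t=cal(n); q=(np.atleast_2d(P)@R.T+t)@K.T; return q[:,:2]/q[:,2:]
def tri(a,b):
    A=[];
    P=lambda n:(lambda k:k[0]@np.c_[k[1],k[2]])(cal(n))
    X=cv2.triangulatePoints(P("side"),P("top"),np.array(a,float).reshape(2,1),np.array(b,float).reshape(2,1)).ravel(); return X[:3]/X[3]
E
python3 - <<'E'
from h import *
for n in("top","side"):
    d=np.load(f"pics/{n}0.npy"); C=cloud(n,d); print(n,"bench z",np.median(C[250:330,420:500,2][d[250:330,420:500]>0]) )
    Z=C[...,2]
    def rect(m,name):
        m=m.astype(np.uint8); k,l,st,ce=cv2.connectedComponentsWithStats(m)
        i=1+np.argmax(st[1:,4]); P=C[l==i][:,:2].astype(np.float32)
        r=cv2.minAreaRect(P); print(name,len(P),np.round(r[0],4),np.round(r[1],4),round(r[2],2),"z",np.round(np.median(Z[l==i]),4))
    inb=lambda x0,x1,y0,y1:(C[...,0]>x0)&(C[...,0]<x1)&(C[...,1]>y0)&(C[...,1]<y1)&(d>0)
    # box region
    b=inb(.25,.7,-.6,-.1)&(abs(Z-.098)<.008); rect(b,"boxtop")
    r=inb(.2,.55,.02,.3)&(abs(Z-.042)<.006); rect(r,"rack")
    r=inb(.2,.55,.02,.3)&(Z>.125)
    k,l,st,ce=cv2.connectedComponentsWithStats(r.astype(np.uint8))
    for i in range(1,k):
        if st[i,4]>5: print(n,"tab",st[i],C[l==i].mean(0),Z[l==i].max())
E
```

```text
top bench z -0.00019446789665418838
boxtop 4005 [ 0.5896 -0.2967] [0.1499 0.1756] 86.24 z 0.0978
rack 930 [0.2982 0.2405] [0.0642 0.0899] 84.22 z 0.0415
top tab [244 187   6  17  85] [0.46893157 0.19229012 0.14261451] 0.14801315786213443
top tab [275 188   5  16  78] [0.46532923 0.12101165 0.14412266] 0.14915012693775948
side bench z 0.0685825970719322
boxtop 3968 [ 0.5852 -0.2955] [0.151  0.1763] 86.21 z 0.0987
rack 945 [0.2924 0.2364] [0.1349 0.0901] 84.22 z 0.0427
side tab [284 150  13  11  94] [0.46333086 0.19283327 0.139363  ] 0.1493432057302923
side tab [295 165  13  12  96] [0.46025386 0.12152785 0.13901103] 0.149709827945188
```

Run:
```python
import cv2
s=cv2.imread("pics/side0.png");t=cv2.imread("pics/top0.png")
z=lambda im,x,y,w,h,k:cv2.resize(im[y:y+h,x:x+w],None,fx=k,fy=k,interpolation=cv2.INTER_CUBIC)
cv2.imwrite("pics/z5.png",z(s,370,225,75,55,10)); 
cv2.imwrite("pics/z6.png",z(t,395,100,50,50,12)); cv2.imwrite("pics/z7.png",z(t,395,145,50,50,12))
```

```text
(no output)
```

View pics/z5.png

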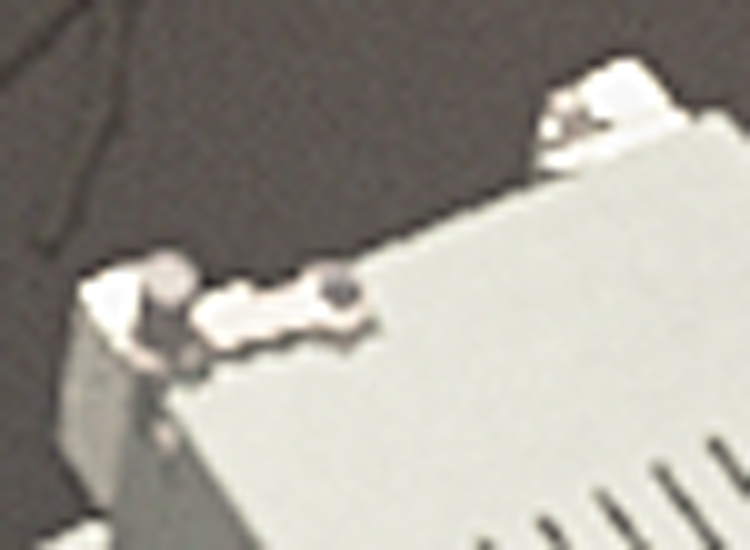

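View pics/z6.png

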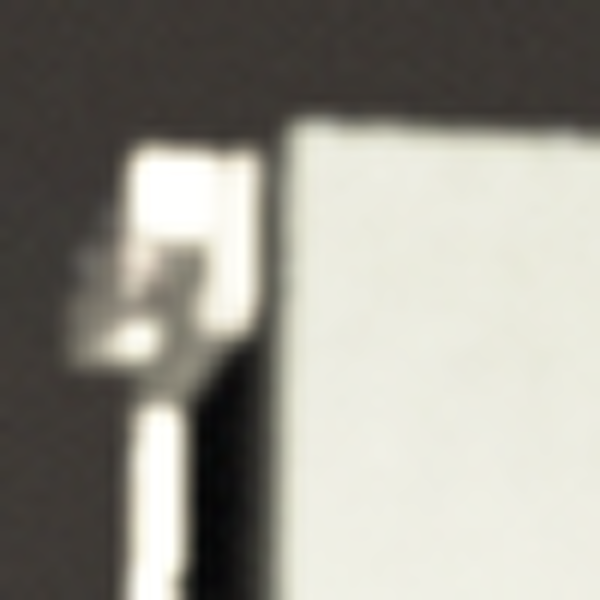

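View pics/z7.png

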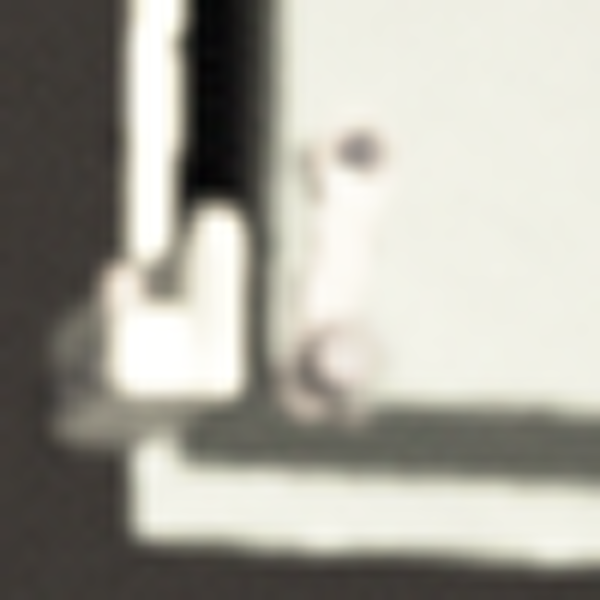

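Run:
```python
from h import *
def fit(P,c,yaw,hx,hy):
    # refine sides: P contour pts world; each side fitLine Huber
    out={}
    for it in range(3):
        a=np.array([np.cos(yaw),np.sin(yaw)]);b=np.array([-a[1],a[0]])
        L=(P-c)@np.c_[a,b]; offs=[];angs=[];w=[]
        for k,h,o in((0,hx,hy),(1,hy,hx)):
            for s in(1,-1):
                m=(abs(L[:,k]-s*h)<.006)&(abs(L[:,1-k])<o-.008)
                if m.sum()<8: offs.append((k,s,None));continue
                vx,vy,x0,y0=cv2.fitLine(L[m].astype(np.float32),cv2.DIST_HUBER,0,1e-4,1e-4).ravel()
                t=np.arctan2(vy,vx)-(np.pi/2 if k==0 else 0); t=(t+np.pi/2)%np.pi-np.pi/2
                p=(x0 if k==0 else y0); 
                offs.append((k,s,round(float(p)*1000,2),round(float(np.degrees(t)),2),int(m.sum())))
        ok=[o for o in offs if o[2] is not None]
        dt=np.average([o[3] for o in ok],weights=[o[4] for o in ok])
        d=np.zeros(2)
        for k in(0,1):
            v=[o[2]-o[1]*(hx if k==0 else hy)*1000 for o in ok if o[0]==k]
            d[k]=np.mean(v)/1000 if v else 0
        c=c+d[0]*a+d[1]*b; yaw+=np.radians(dt)
    return c,np.degrees(yaw),offs
for n in("top","side"):
    im=cv2.imread(f"pics/{n}0.png"); hsv=cv2.cvtColor(im,cv2.COLOR_BGR2HSV); d=np.load(f"pics/{n}0.npy"); C=cloud(n,d);Z=C[...,2]
    def pts(m,z):
        m=m.astype(np.uint8); k,l,st,ce=cv2.connectedComponentsWithStats(m); i=1+np.argmax(st[1:,4])
        m=(l==i).astype(np.uint8); cs,_=cv2.findContours(m,cv2.RETR_EXTERNAL,cv2.CHAIN_APPROX_NONE)
        q=max(cs,key=len)[:,0,:]; return np.array([onz(n,*p,z)[:2] for p in q])
    inb=lambda x0,x1,y0,y1:(C[...,0]>x0)&(C[...,0]<x1)&(C[...,1]>y0)&(C[...,1]<y1)&(d>0)
    b=inb(.45,.7,-.42,-.15)&(abs(Z-.1)<.015)
    print(n,"box",fit(pts(b,.098),np.array([.588,-.296]),np.radians(-93.8),.075,.086))
    r=inb(.35,.55,.02,.3)&(hsv[...,1]>70)&(hsv[...,0]>10)&(hsv[...,0]<35)&(abs(Z-.042)<.012)
    print(n,"rack",fit(pts(r,.042),np.array([.465,.157]),np.radians(-95.8),.07,.045))
```

```text
top box (array([ 0.5893545 , -0.29403489]), np.float64(-93.2013204091523), [(0, 1, 75.73, -0.71, 62), (0, -1, -75.63, 1.17, 109), (1, 1, 85.35, -1.1, 54), (1, -1, -85.25, -0.56, 55)])
top rack (array([0.46448201, 0.157045  ]), np.float64(-93.98415584415585), [(0, 1, None), (0, -1, None), (1, 1, 43.58, -0.72, 33), (1, -1, -43.7, 0.68, 44)])
side box (array([ 0.58326607, -0.29673233]), np.float64(-93.74353870858688), [(0, 1, 76.71, -0.04, 57), (0, -1, -76.47, 0.64, 55), (1, 1, 87.16, -0.2, 42), (1, -1, -87.22, -0.39, 50)])
side rack (array([0.45835109, 0.15325645]), np.float64(-93.58283848608495), [(0, 1, 69.97, 2.22, 27), (0, -1, None), (1, 1, 41.99, -1.22, 14), (1, -1, -45.06, -0.15, 39)])
```

Run:
```python
from h import *
P=lambda U,V,k,x,y:((U+.5)/k-.5+x,(V+.5)/k-.5+y)
S=P(248,95,8,260,140);T=P(127,247,8,230,165)
print("screen tab",onz("side",*S,.146),onz("top",*T,.146),tri(S,T))
S=P(335,218,8,260,140);T=P(375,249,8,230,165)
print("blank tab",onz("side",*S,.146),onz("top",*T,.146),tri(S,T))
# ears top view: far ear end (173,70), near ear end(157,485), ear top z = .022+.050=.072
a=onz("top",*P(175,66,8,230,165),.072);b=onz("top",*P(157,487,8,230,165),.072);print("ears",a,b,np.linalg.norm(a-b),np.degrees(np.arctan2(*(a-b)[1::-1])),(a+b)/2)
# pivot top ~z .112 knob top .134?
S=P(342,290,10,370,225);T=P(358,148,12,395,145);print("pivot",tri(S,T),onz("top",*T,.110),onz("side",*S,.110))
S=P(165,277,10,370,225);T=P(345,357,12,395,145);print("knob",tri(S,T),onz("top",*T,.134),onz("side",*S,.134))
# bracket outer edges top z=.084
for nm,U,V,y in(("far out L",130,145,100),("far out R",262,148,100),("near out L",118,398,145),("near out R",240,400,145)):
    print(nm,onz("top",*P(U,V,12,395,y),.084))
for nm,U,V in(("side near out L",80,287),("side far-top",630,55)):
    print(nm,onz("side",*P(U,V,10,370,225),.084))
```

```text
screen tab [0.46721256 0.19772838 0.146     ] [0.46661947 0.19366727 0.146     ] [0.46563062 0.19305455 0.15042757]
blank tab [0.46516497 0.12574745 0.146     ] [0.46466379 0.12226647 0.146     ] [0.46380978 0.12202794 0.14983754]
ears [0.53376251 0.19094617 0.072     ] [0.40227913 0.1965291  0.072     ] 0.13160186288440023 -2.4313829160851457 [0.46802082 0.19373764 0.072     ]
pivot [ 0.55623431 -0.23217323  0.11229917] [ 0.55750779 -0.23309603  0.11      ] [ 0.5566673  -0.23089983  0.11      ]
knob [ 0.50946973 -0.22097024  0.13668987] [ 0.51039029 -0.22185622  0.134     ] [ 0.51033587 -0.21946951  0.134     ]
far out L [ 0.68054456 -0.19836994  0.084     ]
far out R [ 0.67936423 -0.22603176  0.084     ]
near out L [ 0.51189834 -0.18809661  0.084     ]
near out R [ 0.51099934 -0.21316042  0.084     ]
side near out L [ 0.51436499 -0.18505529  0.084     ]
side far-top [ 0.67847449 -0.19484154  0.084     ]
```

```bash
cat >> h.py <<'E'
from scipy.spatial.transform import Rotation as Ro
def rot(yaw_deg): # tool z down, tool y along yaw
    a=np.radians(yaw_deg); y=np.array([np.cos(a),np.sin(a),0]); z=np.array([0,0,-1.]); x=np.cross(y,z)
    return Ro.from_matrix(np.c_[x,y,z]).as_rotvec()
def shot(tag):
    for n in("side","top"):
        p,d=capture(n); cv2.imwrite(f"pics/{n}_{tag}.png",p[:,:,::-1]); np.save(f"pics/{n}_{tag}.npy",d)
def crop(n,tag,x,y,w,h,k):
    im=cv2.imread(f"pics/{n}_{tag}.png"); cv2.imwrite(f"pics/{n}_{tag}_z.png",cv2.resize(im[y:y+h,x:x+w],None,fx=k,fy=k,interpolation=cv2.INTER_CUBIC))
E
python3 - <<'E'
from h import *
for yaw in(-92.7,87.3):
    print(yaw,ik([.4669,.195,.40],rot(yaw)),ik([.596,-.2045,.38],rot(yaw)))
j=min([rot(-92.7),rot(87.3)],key=lambda r:abs(ik([.4669,.195,.40],r)[5]))
move_to([.4669,.195,.40],j); set_gripper(.55,60)
o=observe();print(o["time_s"],o["tcp_pos"],o["opening"])
shot("a")
crop("side","a",200,60,160,150,4);crop("top","a",180,140,160,120,5)
E
```

```text
-92.7 [ 2.56838045e-01 -3.53676939e-02  1.89462451e+00 -8.88178420e-16
  1.28233584e+00  1.87475826e+00] [-4.41855094e-01  2.48372920e-01  1.62316926e+00 -8.88178420e-16
  1.27005047e+00  1.17606512e+00]
87.3 [ 0.25683805 -0.03536769  1.89462451  0.          1.28233584 -1.26683439] [-4.41855094e-01  2.48372920e-01  1.62316926e+00 -4.44089210e-16
  1.27005047e+00 -1.96552753e+00]
2.1917 [0.46685169 0.1952107  0.39995608] 0.5549942928741962
```

View pics/side_a_z.png

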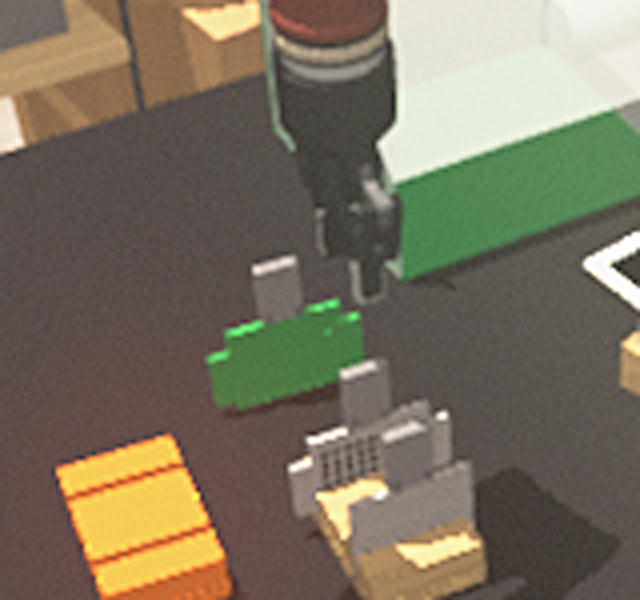

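View pics/top_a_z.png

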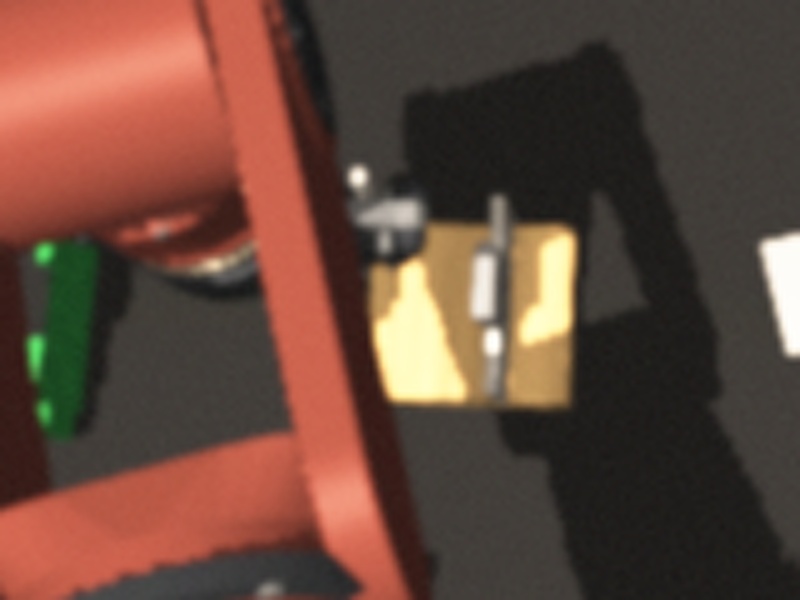

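The side view shows the open fingers above the screen, with the near fingertip at about zoom (370,298). In the top view the arm hides the screen. I'll check the predicted fingertip pixel against this.

Run:
```python
from h import *
# approximate tip heights (partially open stands back ~5 mm)
for s in(-1,1):
    for dx in(-.011,.011): 
        p=proj("side",[.4669+dx,.195+s*.0235,.4-.173+.006])[0]; print(s,dx,(p-[200,60]+.5)*4-.5)
d=np.load("pics/side_a.npy");C=cloud("side",d)
for v in range(124,137,2):
    print(v,[tuple(np.round(C[v,u],3)) for u in range(288,298,3)])
```

```text
-1 -0.011 [357.04626468 298.15707206]
-1 0.011 [386.43351712 287.54699481]
1 -0.011 [326.73582402 259.82768831]
1 0.011 [355.61529496 249.68179911]
124 [(np.float64(0.452), np.float64(0.161), np.float64(0.276)), (np.float64(0.45), np.float64(0.138), np.float64(0.292)), (np.float64(0.461), np.float64(0.145), np.float64(0.283)), (np.float64(0.469), np.float64(0.144), np.float64(0.28))]
126 [(np.float64(0.453), np.float64(0.166), np.float64(0.265)), (np.float64(0.452), np.float64(0.143), np.float64(0.282)), (np.float64(0.459), np.float64(0.14), np.float64(0.281)), (np.float64(0.605), np.float64(0.446), np.float64(0.011))]
128 [(np.float64(0.454), np.float64(0.169), np.float64(0.257)), (np.float64(0.458), np.float64(0.159), np.float64(0.262)), (np.float64(0.466), np.float64(0.158), np.float64(0.259)), (np.float64(0.606), np.float64(0.449), np.float64(0.0))]
130 [(np.float64(0.452), np.float64(0.166), np.float64(0.252)), (np.float64(0.459), np.float64(0.161), np.float64(0.254)), (np.float64(0.466), np.float64(0.159), np.float64(0.252)), (np.float64(0.6), np.float64(0.437), np.float64(0.002))]
132 [(np.float64(0.452), np.float64(0.167), np.float64(0.245)), (np.float64(0.457), np.float64(0.158), np.float64(0.249)), (np.float64(0.465), np.float64(0.157), np.float64(0.247)), (np.float64(0.596), np.float64(0.429), np.float64(-0.0))]
134 [(np.float64(0.452), np.float64(0.168), np.float64(0.238)), (np.float64(0.458), np.float64(0.162), np.float64(0.24)), (np.float64(0.103), np.float64(-0.668), np.float64(0.981)), (np.float64(0.59), np.float64(0.418), np.float64(0.002))]
136 [(np.float64(0.557), np.float64(0.421), np.float64(0.004)), (np.float64(0.569), np.float64(0.422), np.float64(-0.002)), (np.float64(0.577), np.float64(0.416), np.float64(-0.001)), (np.float64(0.586), np.float64(0.409), np.float64(0.0))]
```

Run:
```python
from h import *
r=observe()["tcp_rot"]; r=rot(87.3)
print(move_straight([.4662,.1945,.279],r,rate=.12,force_limit=8))
f0=observe()["wrist_force"]
set_gripper(0,20); o=observe();print(o["time_s"],o["opening"],o["wrist_force"]-f0,o["ft_torque"],o["tcp_pos"])
shot("b");crop("side","b",250,110,100,100,6)
```

```text
False
3.8667 0.11190732808597911 [ 0.10768739 -1.26909438  2.35814026] [0.01647564 0.04214494 0.05024355] [0.46657749 0.19462768 0.27974335]
```

View pics/side_b_z.png

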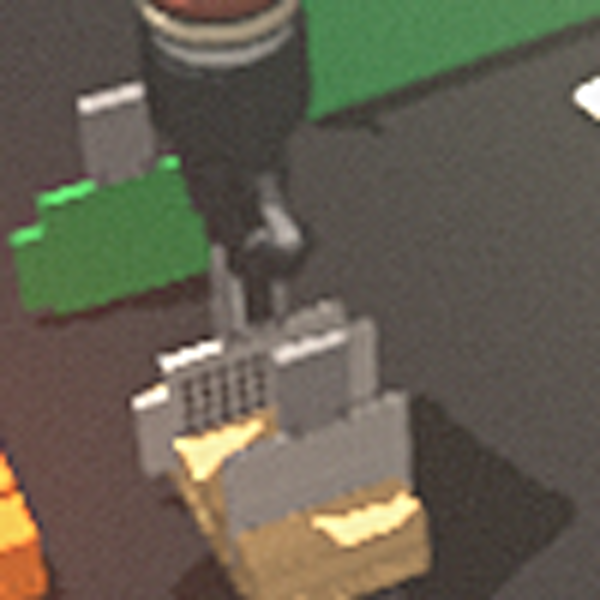

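The side view shows the fingers gripping the tab of the perforated screen. The opening is 9.5 mm, which matches the 10 mm tab, and side load is small. I'll tighten the grip and lift.

Run:
```python
from h import *
set_gripper(0,70)
r=rot(87.3)
print(move_straight([.4666,.1946,.32],r,rate=.06,force_limit=15))
print(observe()["wrist_force"])
move_straight([.4666,.1946,.40],r,rate=.15)
sleep(.15)
o=observe();print(o["time_s"],o["opening"],o["wrist_force"],o["tcp_pos"])
print(ik([.596,-.2045,.42],rot(86.6)),ik([.596,-.2045,.42],rot(-93.4)))
shot("c");crop("side","c",250,80,120,110,6)
```

```text
False
[ 0.56017511 -0.04862416 -2.22810543]
5.85 0.11081248493749093 [-0.18797502 -0.40900109 -2.24554553] [0.46597094 0.19441633 0.39804843]
[-0.44185509  0.21577426  1.58565422  0.          1.34016418 -1.95331023] [-4.41855094e-01  2.15774258e-01  1.58565422e+00 -8.88178420e-16
  1.34016418e+00  1.18828243e+00]
```

View pics/side_c_z.png

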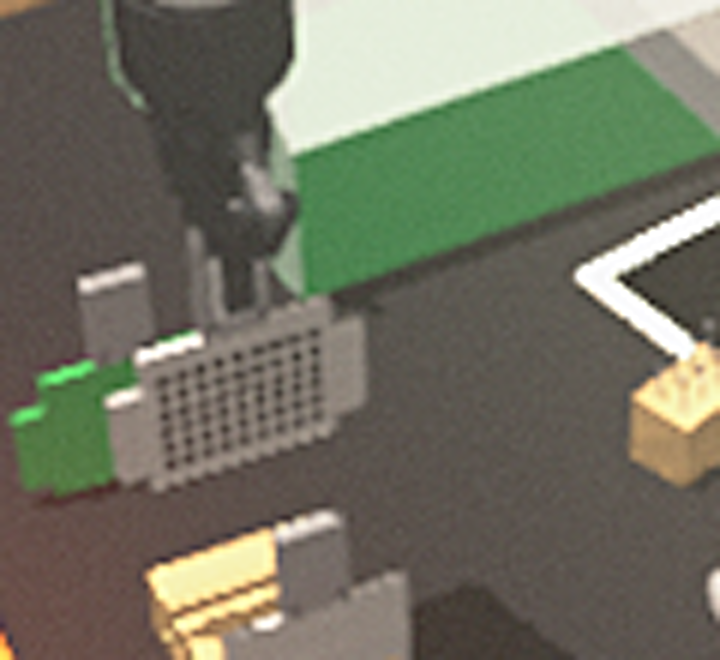

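Run:
```python
from h import *
tcp=np.array([.46597,.19442,.39805]); a=np.radians(87.3); n=np.array([np.cos(a),np.sin(a),0]); e=np.array([n[1],-n[0],0])
P=lambda U,V,k,x,y:((U+.5)/k-.5+x,(V+.5)/k-.5+y)
g=tcp-[0,0,.155]
for nm,U,V in(("Ltop",108,403),("Lbot",112,480),("Rtop",366,316),("Rbot",364,406),("plateLbot",158,490),("plateRbot",333,432)):
    o,d=ray("side",*P(U,V,6,250,80)); s=((g-.003*n-o)@n)/(d@n); X=o+s*d-g; print(nm,np.round(X@e*1000,1),np.round(X[2]*1000,1))
move_to([.596,-.2045,.44],rot(86.6)); sleep(.2)
o=observe();print(o["time_s"],o["tcp_pos"],o["wrist_force"])
shot("d");crop("side","d",350,140,130,140,5);crop("top","d",380,80,130,120,6)
```

```text
Ltop -66.3 -47.2
Lbot -69.7 -93.3
Rtop 63.5 -45.8
Rbot 60.4 -100.2
plateLbot -48.1 -109.0
plateRbot 43.4 -110.0
7.7083 [ 0.59615319 -0.20319401  0.4400058 ] [-0.12080229 -0.23097019 -1.62151003]
```

View pics/side_d_z.png

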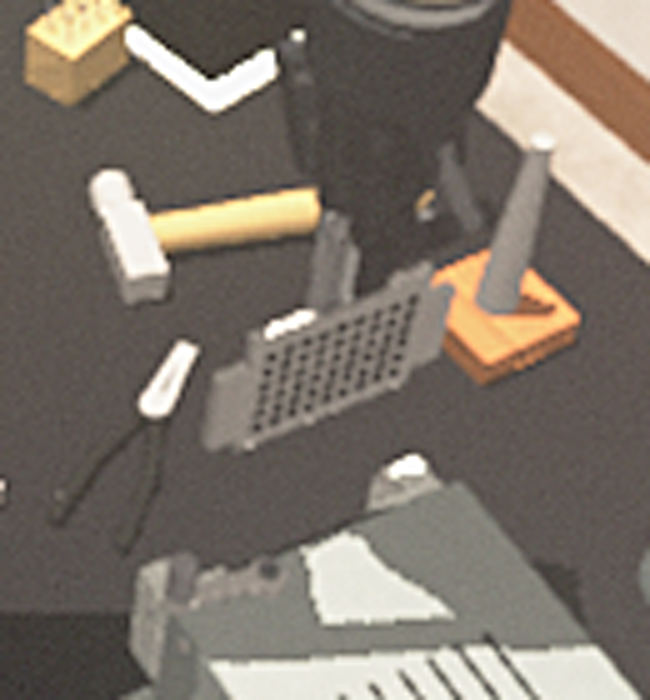

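View pics/top_d_z.png

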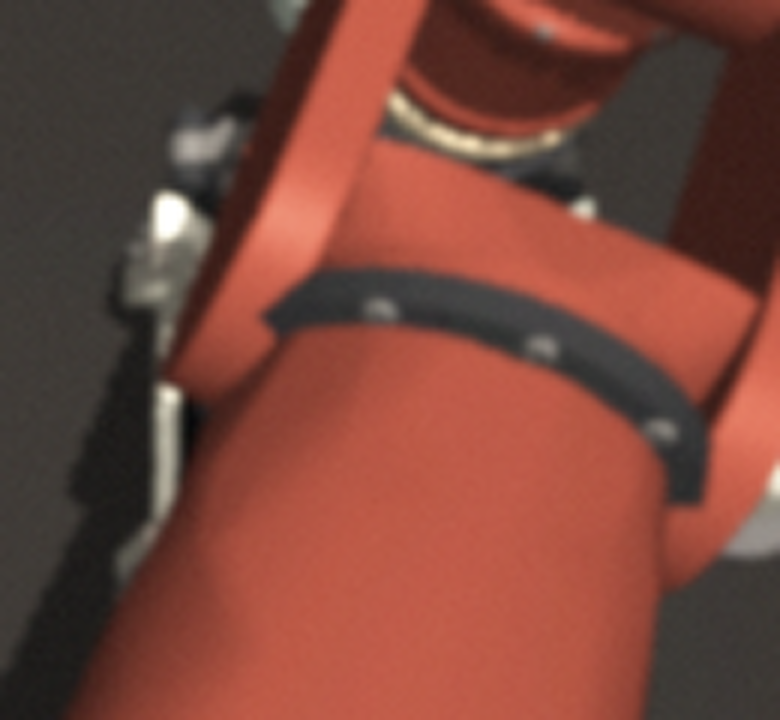

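The side view shows the screen hanging level over the bracket, with ear outer edges at about zoom x=206 and x=447. The arm hides it in the top view. I'll compare the screen's centre with the bracket's blocks within this one camera.

Run:
```python
from h import *
tcp=np.array([0.59615,-0.20319,0.44]); a=np.radians(86.6); n=np.array([np.cos(a),np.sin(a),0]); e=np.array([n[1],-n[0],0])
P=lambda U,V,k,x,y:((U+.5)/k-.5+x,(V+.5)/k-.5+y)
g=tcp-[0,0,.155]
for nm,U,V in(("Ltop",207,372),("Lbot",203,447),("Rtop",451,280),("Rbot",443,362),("plateLbot",243,450),("plateRbot",405,385),("plateLtop",250,340),("plateRtop",420,265)):
    o,d=ray("side",*P(U,V,5,350,140)); s=((g-.003*n-o)@n)/(d@n); X=o+s*d-g; print(nm,np.round(X@e*1000,1),np.round(X[2]*1000,1))
crop("side","0",370,225,75,55,10)
im=cv2.imread("pics/side_0.png") if False else cv2.imread("pics/side0.png")
im[:]=np.clip(im.astype(float)*.75,0,255)
c=np.hstack([cv2.resize(im[240:270,373:400],None,fx=14,fy=14,interpolation=cv2.INTER_LANCZOS4),cv2.resize(im[225:255,418:445],None,fx=14,fy=14,interpolation=cv2.INTER_LANCZOS4)])
cv2.imwrite("pics/br.png",c)
# predicted model overlay positions for slots at z=.084, center (cx,cy)
y=np.array([np.cos(np.radians(-3.4)),np.sin(np.radians(-3.4)),0]); x=np.array([y[1],-y[0],0])
c0=np.array([.596,-.2045,.084])
for s in(-1,1):
  for yy in(.046,.0655,.0845):
    for xx in(-.0055,.0055): print(s,yy,xx,np.round(proj("side",c0+s*yy*y+xx*x)[0],1))
```

```text
Ltop -73.6 -36.5
Lbot -69.0 -92.3
Rtop 56.3 -40.3
Rbot 65.9 -103.1
plateLbot -45.5 -108.0
plateRbot 45.4 -109.3
plateLtop -53.1 -25.7
plateRtop 35.0 -19.9[ WARN:0@0.639] global loadsave.cpp:275 findDecoder imread_('pics/side_0.png'): can't open/read file: check file path/integrity
Traceback (most recent call last):
  File "h.py", line 27, in crop
    im=cv2.imread(f"pics/{n}_{tag}.png"); cv2.imwrite(f"pics/{n}_{tag}_z.png",cv2.resize(im[y:y+h,x:x+w],None,fx=k,fy=k,interpolation=cv2.INTER_CUBIC))
                                                                                         ~~^^^^^^^^^^^^^
TypeError: 'NoneType' object is not subscriptable
```

Run:
```python
from h import *
im=cv2.imread("pics/side0.png"); im=(im*.75).astype(np.uint8)
R=lambda i,x,y,w,h,k:cv2.resize(i[y:y+h,x:x+w],None,fx=k,fy=k,interpolation=cv2.INTER_CUBIC)
cv2.imwrite("pics/br.png",np.hstack([R(im,373,240,27,30,14),R(im,418,225,27,30,14)]))
im=cv2.imread("pics/side_d.png"); cv2.imwrite("pics/sd2.png",R(im,385,180,60,55,12))
y=np.array([np.cos(np.radians(-3.4)),np.sin(np.radians(-3.4)),0]); x=np.array([y[1],-y[0],0])
c0=np.array([.596,-.2045,.084])
for s in(-1,1):
  for yy in(.046,.0655,.0845):
    for xx in(-.0055,.0055): print(s,yy,xx,np.round(proj("side",c0+s*yy*y+xx*x)[0],1))
# model of screen in d
tcp=np.array([0.59615,-0.20319,0.44]); g=tcp-[0,0,.155+.0057]
a=np.radians(86.6); n=np.array([np.cos(a),np.sin(a),0]); e=np.array([n[1],-n[0],0])
for nm,ex,z in(("Ltop",-.064,-.047),("Lbot",-.064,-.097),("Rtop",.064,-.047),("Rbot",.064,-.097),("pLb",-.048,-.107),("pRb",.048,-.107),("pLt",-.048,-.027),("pRt",.048,-.027)):
    q=proj("side",g+ex*e-.003*n+[0,0,z])[0]; print(nm,np.round((q-[385,180]+.5)*12-.5))
```

```text
-1 0.046 -0.0055 [392.1 250.6]
-1 0.046 0.0055 [394.5 253.9]
-1 0.0655 -0.0055 [385.4 253.4]
-1 0.0655 0.0055 [387.7 256.7]
-1 0.0845 -0.0055 [378.8 256.2]
-1 0.0845 0.0055 [381.1 259.6]
1 0.046 -0.0055 [423.  237.5]
1 0.046 0.0055 [425.5 240.6]
1 0.0655 -0.0055 [429.4 234.8]
1 0.0655 0.0055 [431.9 237.9]
1 0.0845 -0.0055 [435.5 232.2]
1 0.0845 0.0055 [438.  235.2]
Ltop [113. 452.]
Lbot [ 85. 618.]
Rtop [684. 223.]
Rbot [636. 391.]
pLb [150. 620.]
pRb [561. 451.]
pLt [200. 352.]
pRt [634. 180.]
```

View pics/br.png

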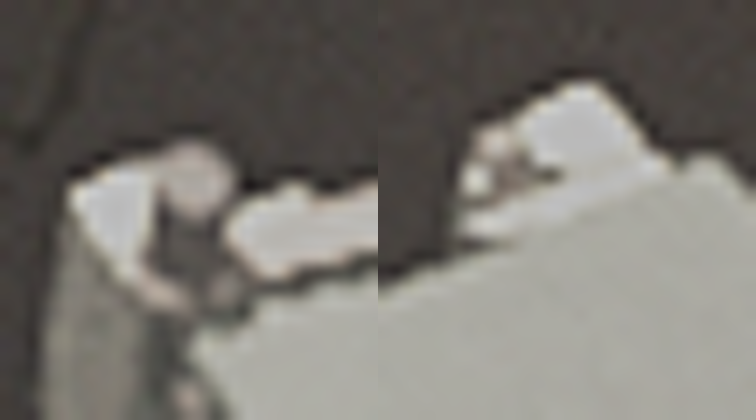

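View pics/sd2.png

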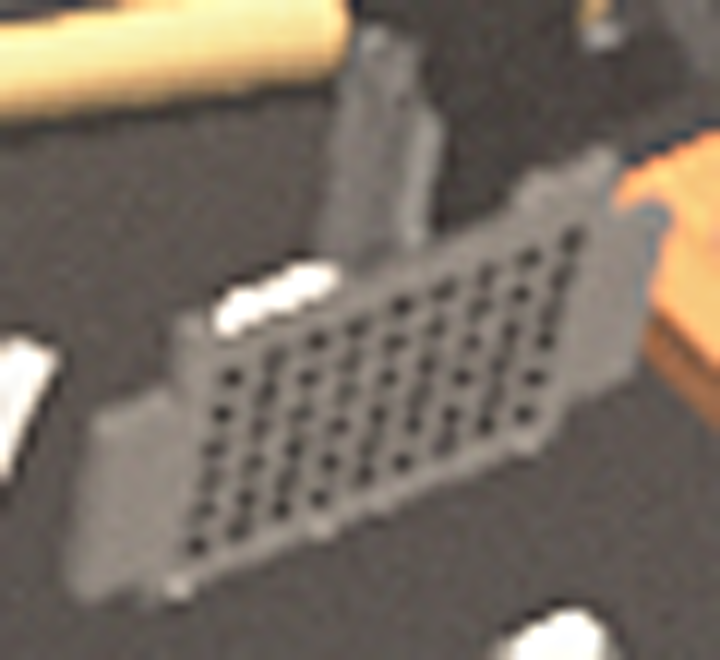

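In both views the bracket's centre falls near (0.596, −0.205), close to the box centre line. The screen shows no tilt, and the side camera's bias is about (−1.2,−1.8) px. Next I'll lower to the mouth and feel for the slots.

```bash
cat >> h.py <<'E'
YI=np.array([np.cos(np.radians(-3.4)),np.sin(np.radians(-3.4)),0]); XI=np.array([YI[1],-YI[0],0])
RI=rot(86.6)
E
python3 - <<'E'
from h import *
t=np.array([.5958,-.2030,.352])
move_straight(t,RI,rate=.12); sleep(.2)
o=observe();print(o["time_s"],o["tcp_pos"],o["wrist_force"])
e=t-o["tcp_pos"];e[2]=0
f0=o["wrist_force"]
hit=move_straight(t+e-[0,0,.022],RI,rate=.03,force_limit=4)
o=observe();print(hit,o["time_s"],o["tcp_pos"],o["wrist_force"]-f0,o["ft_torque"])
E
```

```text
8.8917 [ 0.59621995 -0.20319908  0.35343693] [-0.22643678 -0.04186404 -1.20548354]
False 9.775 [ 0.59531818 -0.20319221  0.32994698] [ 0.07131795 -2.30045175 -1.97286134] [-0.64091926  0.02997097 -0.08483737]
```

It passed mouth height (TCP 0.3417) by 12 mm without a block. A small force towards the sealing face suggests the ears are in the slots with the clips steering, so I'll follow it and continue in steps.

Run:
```python
from h import *
o=observe();p=o["tcp_pos"].copy();f0=np.array([-.2,-.05,-1.2])
def rep(s,h=None):
    o=observe();f=o["wrist_force"]-f0;print(s,h,round(o["time_s"],2),np.round(o["tcp_pos"],4),"fx",round(f@XI,1),"fy",round(f@YI,1),"fz",round(f[2],1),np.round(o["ft_torque"],2));return o["tcp_pos"],f
h=move_straight(p+.0015*XI,RI,rate=.01,force_limit=4); p,f=rep("x+",h)
cmd=p.copy()
for k in range(2):
    cmd=cmd-[0,0,.008]
    h=move_straight(cmd,RI,rate=.03,force_limit=14); q,f=rep("down",h)
    if h: break
shot("e");crop("side","e",360,190,120,100,6)
```

```text
x+ False 10.12 [ 0.5952 -0.2044  0.3299] fx 0.1 fy 0.2 fz -1.1 [-0.05 -0.06  0.02]
down False 10.53 [ 0.5954 -0.2049  0.3221] fx 2.6 fy -0.1 fz 0.7 [-0.77 -0.05 -0.26]
down False 10.95 [ 0.5955 -0.205   0.3151] fx 3.6 fy -2.6 fz 6.0 [-0.97  0.31 -0.47]
```

View pics/side_e_z.png

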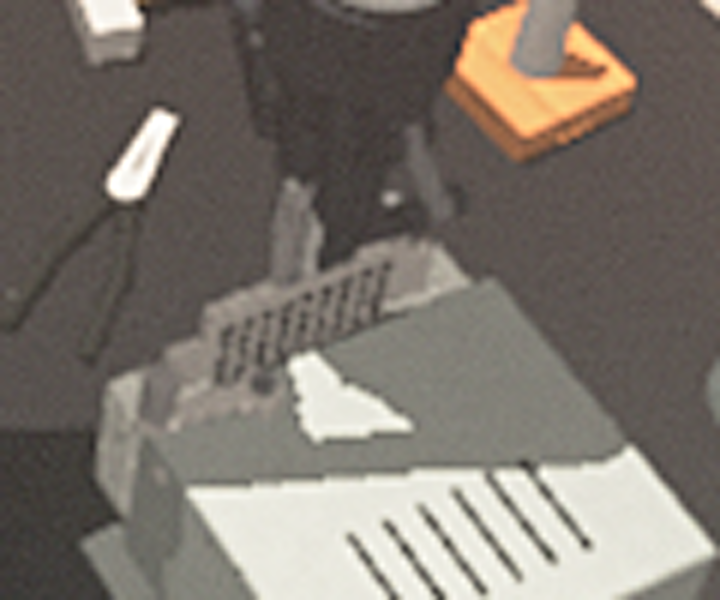

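The side view shows both ears entered in the slots and the screen partly down. I'll continue with small compliance corrections.

Run:
```python
from h import *
f0=np.array([-.2,-.05,-1.2])
def rep(s,h=None):
    o=observe();f=o["wrist_force"]-f0;print(s,h,round(o["time_s"],2),np.round(o["tcp_pos"],4),"fx",round(f@XI,1),"fy",round(f@YI,1),"fz",round(f[2],1),np.round(o["ft_torque"],2));return o["tcp_pos"],f
q,f=rep("start")
cmd=q.copy()
for k in range(8):
    cmd[:2]+=np.clip(.0002*(f@XI),-6e-4,6e-4)*XI[:2]+np.clip(.0002*(f@YI),-6e-4,6e-4)*YI[:2]
    cmd[2]=max(cmd[2]-.006,.2855)
    h=move_straight(cmd,RI,rate=.03,force_limit=max(4,17-f[2])); q,f=rep("down",h)
    if h or f[2]>16 or cmd[2]<=.2856: break
```

```text
start None 11.05 [ 0.5955 -0.205   0.315 ] fx 3.7 fy -1.1 fz 7.2 [-1.04  0.34 -0.46]
down False 11.37 [ 0.5957 -0.2057  0.3104] fx 2.5 fy -1.1 fz 8.8 [-0.59  0.52 -0.52]
down False 11.72 [ 0.5955 -0.2059  0.3045] fx 1.6 fy -0.4 fz 9.0 [-0.43  0.51 -0.58]
down False 12.07 [ 0.5955 -0.2061  0.2986] fx 1.1 fy -1.5 fz 9.2 [-0.37  0.48 -0.54]
down False 12.42 [ 0.5953 -0.2062  0.2926] fx 0.6 fy -0.3 fz 8.2 [-0.26  0.44 -0.57]
down True 12.68 [ 0.5953 -0.2063  0.2882] fx -0.2 fy -1.4 fz 5.4 [-0.08  0.15 -0.47]
```

Run:
```python
from h import *
f0=np.array([-.2,-.05,-1.2])
def rep(s,h=None):
    o=observe();f=o["wrist_force"]-f0;print(s,h,round(o["time_s"],2),np.round(o["tcp_pos"],4),"fx",round(f@XI,1),"fy",round(f@YI,1),"fz",round(f[2],1),np.round(o["ft_torque"],2));return o["tcp_pos"],f
sleep(.2);q,f=rep("settled")
cmd=q-[0,0,.004]
h=move_straight(cmd,RI,rate=.012,force_limit=12);q,f=rep("press",h)
sleep(.2);rep("settled")
shot("f");crop("side","f",360,190,120,100,6);crop("top","f",380,80,130,120,6)
```

```text
settled None 12.88 [ 0.5952 -0.2064  0.2882] fx -2.4 fy 0.3 fz 4.9 [ 0.33 -0.02 -0.53]
press True 13.14 [ 0.5955 -0.2063  0.2882] fx -0.7 fy -1.4 fz 4.8 [-0.04  0.09 -0.38]
settled None 13.34 [ 0.5954 -0.2063  0.2882] fx -1.3 fy -0.5 fz 5.4 [ 0.07 -0.01 -0.44]
```

View pics/side_f_z.png

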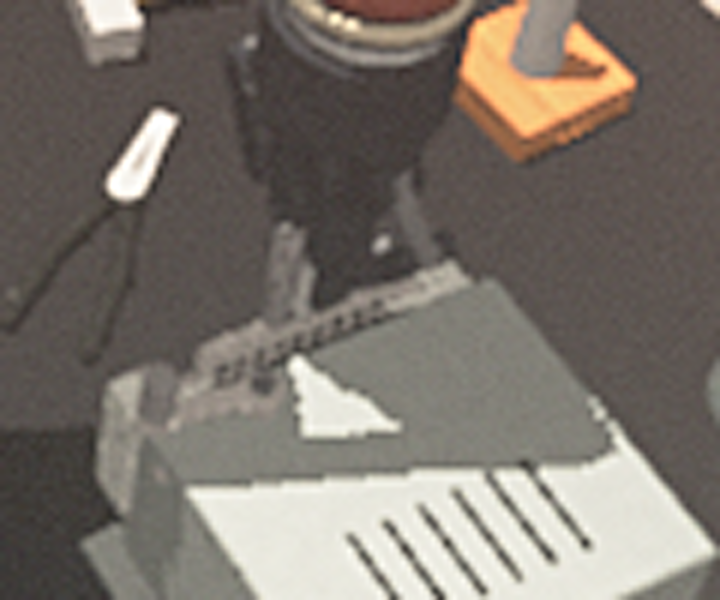

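It hit a steep stop twice at TCP z 0.2882 against 0.2877 expected, so the screen is home. The side view shows its ears down inside the slots. I'll release and retreat.

Run:
```python
from h import *
sleep(.1)
set_gripper(.42); sleep(.1); o=observe();print(o["time_s"],o["opening"],o["wrist_force"],o["tcp_pos"])
p=o["tcp_pos"].copy(); p[2]=.36
print(move_straight(p,RI,rate=.15,force_limit=10))
p2=np.array([.50,-.05,.42]); move_to(p2,RI); set_gripper(0)
shot("g");crop("side","g",365,215,80,65,9);crop("top","g",395,100,70,95,6)
print(observe()["time_s"])
```

```text
14.0167 0.4158467486958389 [-0.07548316 -0.2087601  -0.16146305] [ 0.59534208 -0.20639188  0.28798289]
False
15.9667
```

View pics/side_g_z.png

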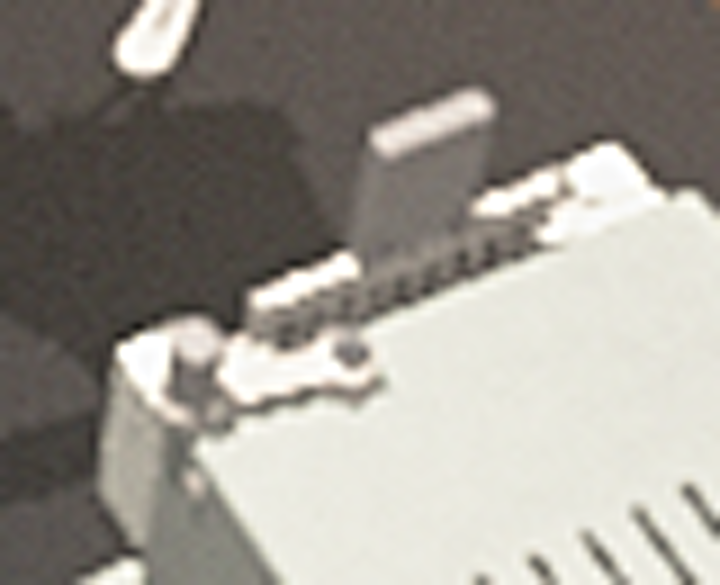

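View pics/top_g_z.png

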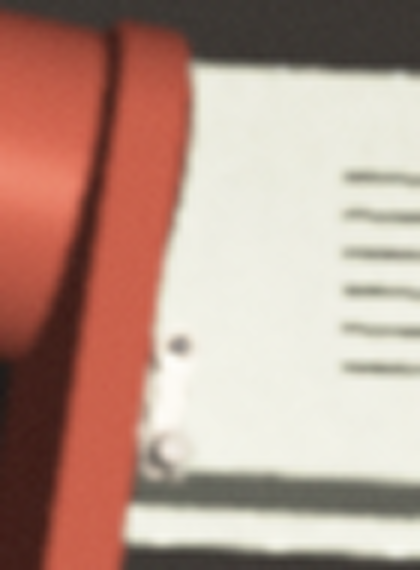

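The side view shows the screen seated with the tab upright (tab top about zoom (432,122)) and the keeper still parked, at about 0.19 rad from the knob and pivot. I'll now push the knob round with closed fingers.

Run:
```python
from h import *
q=proj("side",[.5954,-.2063,.154])[0]; print("tabtop pred",q,"meas",(432.5/9-.5+365,122.5/9-.5+215))
piv=np.array([.5563,-.2335,0]); R=rot(-48.4); Z=.289
tm=(-XI+YI)/np.sqrt(2)
def pc(th,back=0): return piv+.046*(-np.sin(th)*XI-np.cos(th)*YI)-tm*(.018+back)+[0,0,Z]
s=pc(.15,.008); 
print(ik(s,R)); 
move_to(s+[0,0,.10],R)
print(move_straight(s,R,rate=.12,force_limit=6)); o=observe();print(o["time_s"],o["tcp_pos"]-s)
shot("h");crop("side","h",355,190,90,90,7)
```

```text
tabtop pred [413.11634918 228.98428427] meas (412.55555555555554, 228.11111111111111)
[-5.84057361e-01  1.84177041e-01  1.88630189e+00 -4.44089210e-16
  1.07111372e+00  2.60681997e-01]
False
18.7 [ 0.0004646  -0.00026336  0.00087609]
```

View pics/side_h_z.png

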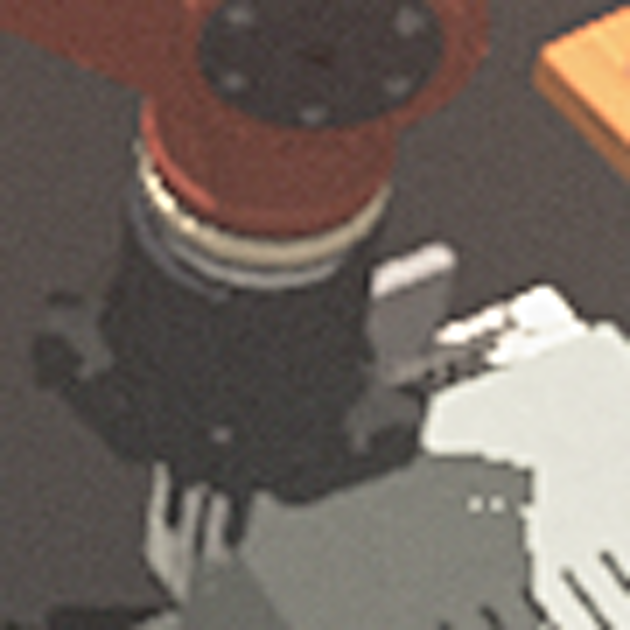

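The fingers are down behind the knob at zoom (190,520), clear of the tab. I'll push along the arc.

Run:
```python
from h import *
piv=np.array([.5563,-.2335,0]); R=rot(-48.4); Z=.289
tm=(-XI+YI)/np.sqrt(2)
def pc(th,back=0): return piv+.046*(-np.sin(th)*XI-np.cos(th)*YI)-tm*(.018+back)+[0,0,Z]
f0=observe()["wrist_force"]
for th in [.15,.35,.55,.75,.95,1.1,1.25,1.4,1.5,1.57,1.63]:
    h=move_straight(pc(th),R,rate=.05,force_limit=6); o=observe()
    print(th,h,round(o["time_s"],2),np.round(o["wrist_force"]-f0,1),np.round((o["tcp_pos"]-pc(th))*1000,1))
    if h: break
```

```text
0.15 False 19.11 [0.1 0.4 0.9] [0.4 0.3 0.4]
0.35 False 19.44 [-0.2  0.6  0.9] [ 0.2  0.5 -0. ]
0.55 False 19.77 [-0.7 -0.   1. ] [ 0.3  0.3 -0. ]
0.75 False 20.11 [-0.3  0.3  1.2] [0.4 0.2 0.1]
0.95 False 20.44 [-0.2  0.9  0.8] [0.4 0.2 0.1]
1.1 False 20.73 [0.4 1.  0.5] [0.4 0.1 0.1]
1.25 False 21.02 [-0.2  0.2  1.4] [0.4 0.1 0.1]
1.4 False 21.32 [ 0.3 -0.2  0.9] [0.4 0.  0.1]
1.5 False 21.57 [0.3 0.6 0.5] [ 0.3 -0.   0.1]
1.57 False 21.82 [-0.8 -0.2  0.6] [ 0.2 -0.   0. ]
1.63 False 22.07 [-4.2 -0.9  2.3] [-0.9 -0.2 -0.3]
```

Run:
```python
from h import *
R=rot(-48.4); tm=(-XI+YI)/np.sqrt(2)
p=observe()["tcp_pos"]; p=p-.012*YI; move_straight(p,R,rate=.1)
move_straight(p+[0,0,.12],R,rate=.15)
move_to([.42,.10,.45],R); sleep(.2)
shot("i");crop("side","i",365,215,80,65,9);crop("top","i",395,100,70,95,6)
print(observe()["time_s"])
```

```text
24.8167
```

View pics/side_i_z.png

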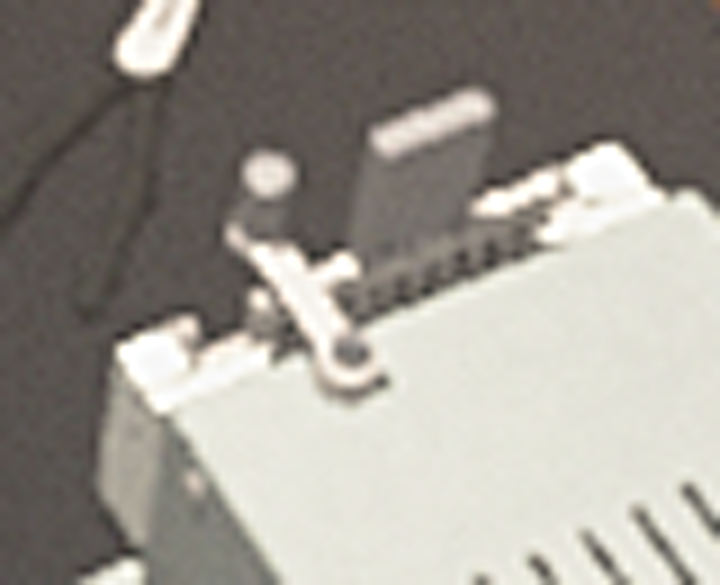

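View pics/top_i_z.png

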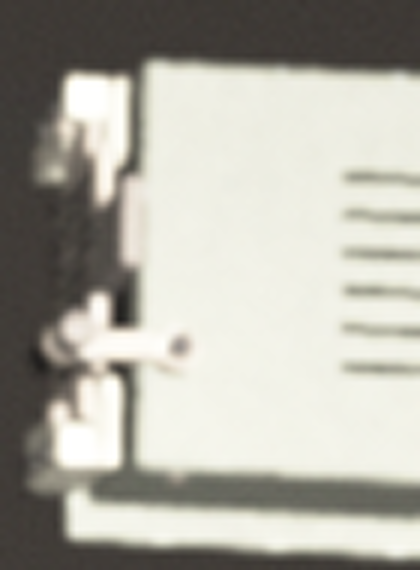

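View pics/top_i.png

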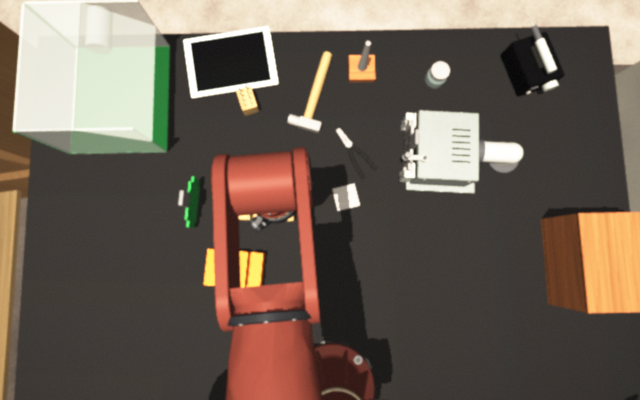

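The keeper now crosses the screen's top edge: knob at top zoom (72,330), pivot at (180,345). The block (345,197) and pliers (355,152) have not moved. I'll check the angle numerically, confirm the blank plate, and then hand in.

Run:
```python
from h import *
P=lambda U,V,k,x,y:((U+.5)/k-.5+x,(V+.5)/k-.5+y)
k=tri(P(269,173,9,365,215),P(75,325,6,395,100)); p=tri(P(352,352,9,365,215),P(180,345,6,395,100))
d=k-p; print("knob",k,"piv",p,"angle",np.arctan2(-d@XI,-d@YI),np.linalg.norm(d[:2]))
def blank(tag):
    d=np.load(f"pics/side_{tag}.npy");C=cloud("side",d); m=(C[...,2]>.1)&(abs(C[...,0]-.4603)<.03)&(abs(C[...,1]-.1215)<.02)&(C[...,2]<.16); return m.sum(),C[m].mean(0)
import shutil; shutil.copy("pics/side0.npy","pics/side_0.npy"); print(blank("0"),blank("i"))
a=cv2.imread("pics/side0.png");b=cv2.imread("pics/side_i.png")
finish_job()
```

```text
knob [ 0.55924862 -0.18547271  0.13529988] piv [ 0.55563705 -0.23254707  0.11269689] angle 1.5880257866921934 0.0472126939529793
(np.int64(181), array([0.46009563, 0.12087851, 0.12675856])) (np.int64(170), array([0.45934617, 0.11286002, 0.1280284 ]))
the job is handed in; nothing more can be done
```

The blank-plate check shows an 8 mm difference in y, so I'll look at the saved picture.

Run:
```python
import cv2,numpy as np
a=cv2.imread("pics/side0.png");b=cv2.imread("pics/side_i.png")
R=lambda i:cv2.resize(i[140:225,260:340],None,fx=5,fy=5,interpolation=cv2.INTER_CUBIC)
cv2.imwrite("pics/cmp.png",np.hstack([R(a),R(b)]))
```

```text
(no output)
```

View pics/cmp.png

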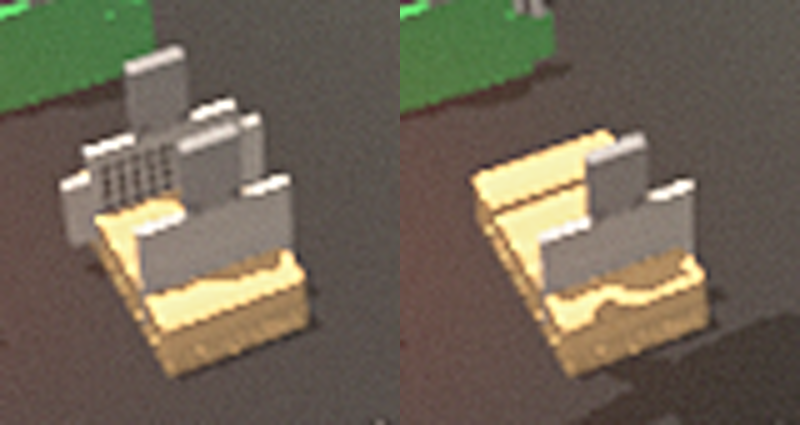

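The screen is home in the intake, the keeper bar is at its stop across the screen's top edge, and I handed the job in at about 25 s of the 61 s allowed. One of my last checks disagreed: the blank plate moved slightly.

**What I did:** I gripped the screen by its tab and lifted it clear. Camera rays from the two views gave the bracket position, and the ears went into the slots on the first try. I slid the screen down with small force corrections at about 9 N. It met a steep stop twice at tool height 0.2882 m, against 0.2877 m expected. After releasing it, I pushed the knob round its arc with closed fingers until it met the stop, at about 4 N, and moved away.

**Last checks that agreed:**
- **Screen:** the tab stands upright in the side view. Before the keeper swing its top was within about 1 px of where a home screen should be, and it looks the same afterwards.
- **Keeper:** the angle measured from the two views is 1.59 rad, against 1.57 at the stop. The knob sits 47 mm from the pivot, against 46 mm given.
- **Block and pliers:** they look unmoved in the top view; I did not measure them. The arm touches nothing.

**Check that disagreed:** the side camera's depth shows the blank plate's tab about 8 mm further towards −y than at the start. It is still standing in its groove and inside the 20 mm limit, but now leans slightly. I read this number in the same script that handed the job in, so I looked at the pictures only afterwards. The plate had not moved in the pictures up to the lift, so the hanging screen most likely brushed its tab while crossing to the intake. I should have lifted higher before crossing.

**Camera disagreement:** the two views differed by up to 6 mm on the same points. I corrected for this using the known gripper position.

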